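Turn the wet chopping board over on the drying stand

TASK

The underside of the wider of the two white chopping boards on the drying stand is still wet. Turn that board over onto the stand's upper deck: lever it up by its overhanging edge until it stands against the step, then lower it over gently without letting it fall, so that it ends lying flat and square on the upper deck, wet side up. Leave the narrower board as it lies.

Things in the scene. Friction and masses are not known exactly. Their poses are not given: they have to be found in the camera images.
- wide_board: Wider white polyethylene board, 130 (own x) x 165 (own y) x 14 mm thick, 0.23 to 0.36 kg. Origin: centre of the face that is down at the start; z points up at the start, out of the face with the grey juice groove (the other face is plain). It starts on the stand's lower deck, 165 mm across the step, inner short edge 1 to 5 mm from the step face.
- wide_edge (a point): Middle of the wider board's outer short edge, at its lower corner (board x 0, y -82.5, z 0 mm). At the start this edge overhangs the open edge of the lower deck by about 42 mm, 50 mm above the table with nothing beneath, so a finger fits under it. Axes as the board's.
- narrow_board: Narrower board, a bystander: same look, 95 (own x) x 165 (own y) x 14 mm, origin and axes as on the wider one. It lies beside the wider one on the lower deck, 20 mm or more apart; which of them is nearer the robot varies.
- stand: Fixed metal stand, 290 mm along own x. Origin on the table, under the middle of the step face; x along the step, y from lower to upper deck (to the robot's left), z up. Lower deck: y -125 to 0, top 50 mm high. Step face: y 0, 12 mm high. Upper deck: y 0 to 100, top 62 mm high, empty; a board turned over overhangs it by 30 to 50 mm. Decks 8 mm thick, open below but for corner legs.
Mind the look-alikes: they are no part of the job. What is shaped like the wide_board but brown is not meant.

How it is judged:
On the way:
1. the wider board stands on edge at the step (angle between wide_board's own z axis and vertical between 1.22 and 1.92 rad and y of wide_board in the frame of stand between -0.07 and 0.05 m and z of wide_board in the frame of stand below 0.17 m), for 0.1 s.
At the end, for the whole second after the job is handed in: The wider board rests on the upper deck, plain face up, level within 10 degrees and square to the step within 15, its centre 30 to 90 mm beyond the step face and within 100 mm of the middle of its length; the narrower board lies flat within 20 mm of where it was (angle between wide_board's own z axis and vertical above 2.967 rad and angle between the x axis of wide_board and the x axis of stand, either way round below 0.26 rad and y of wide_board in the frame of stand between 0.03 and 0.09 m and x of wide_board in the frame of stand between -0.1 and 0.1 m and z of wide_board in the frame of stand between 0.067 and 0.085 m and linear speed of wide_board below 0.02 m/s and angular speed of wide_board below 0.1 rad/s and distance of narrow_board from where it was at the start of the episode below 0.02 m and angle between narrow_board's own z axis and vertical below 0.1 rad); the robot touches nothing.
It fails at once if the wider board falls or is flung over (turns faster than 7.5 rad/s; let go from some 20 degrees it would) (angular speed of wide_board above 7.5 rad/s).
It fails at once if the narrower board is moved by more than 20 mm (distance of narrow_board from where it was at the start of the episode above 0.02 m).
It also fails if it takes over 58 s, if anything falls off the work surface, if the arm or the gripper's body presses on something with over 40 N, if the wrist force passes 120 N, or if a joint passes its speed limit or range.

ROBOT

A 6-joint arm with a two-finger parallel gripper is mounted at the origin on the work surface. World frame = base frame: x ahead of the robot, y to its left, z up, the work surface at z = 0. Lengths are in m, angles in rad, forces in N, time in s.
With the tool pointing down it reaches from about 0.3 to 0.875 m from the base axis. Payload 6.4 kg.
Tool frame: the origin (TCP) lies between the finger pads; the fingertips stand 25 mm ahead of it and the grasp point (between the pads) lies 6 mm ahead of it; z points along the fingers, y is the line along which they close (so a half turn about z gives the same grasp; the last joint's range is limited). The gripper opens to 85 mm and grips with 20 to 120 N. Pads are 22 mm wide; open, the fingers measure 114 mm over their backs; the gripper's body (76 mm by 85 mm) begins 54 mm behind the grasp point. The pads swing forward as they close: fully open they stand 13 mm farther back than shut.
Start: joints at [0.915, 0.181, 1.607, -0, 1.354, -0.206], TCP at [0.25, 0.518, 0.256] pointing down, gripper open.
Joint ranges: [-2.99, 2.99], [-0.89, 2.07], [0.3, 2.58], [-1.14, 4.28], [0, 2.63], [-3.12, 3.12]. Speed limits (rad/s): [2.57, 2.57, 3.01, 3.14, 3.14, 3.14].

INTERFACE

Orientations are given as a unit quaternion [w, x, y, z].
In Python, from bench import ctrl gives the robot as it stands.
- The arm moves only by the tool servo_tool, never from a script. Its argument "series" is text: rows parted by semicolons, each of 7 numbers parted by spaces: the gripper command: -1 is fully open, 1 is shut, values between are in proportion, then the shift along the tool's x, y, z in m, then the turn, a rotation vector about the tool's x, y, z in degrees. A call has 1 to 12 rows; each row is the pose to reach, as a shift and turn from the pose commanded when the call began, along the tool's axes at that moment; what a row does not reach only later rows make up. A row lasts 1/12 s, in which the tool goes at most 41.7 mm and 7.16 degrees, less where a joint would pass 70% of its speed; a pose out of reach is approached as far as the arm can. A call with a gripper value outside its range is refused whole. The fingers move at their own pace and stop on an object; the grip force is fixed at half the most. Time passes only in rows, so rows that repeat a pose let the fingers close. It gives the time, the measured TCP pose, the force, the opening and the grip force at its end, in the units of the state.
- ctrl.get_obs(): the state, without advancing time (a new reading comes with each control period).
- ctrl.camera(name): name is "scene" or "top" or "wrist"; returns a dict with "img" (420x560x3 uint8, red, green, blue), "z_map" (420x560 float32, m along the optical axis (not along the pixel's ray), 0 where there is no reading), "fovy" (degrees; the focal length in pixels is half the picture's height over the tangent of half this angle, whatever the lens; pixels are square), "cx", "cy" (the principal point, pixels), "extrinsics" (4x4, takes a point from camera to world coordinates); the wrist camera has in their place "T_tool_cam" (4x4, takes a point from camera to tool coordinates, whose origin is the TCP and whose axes are the flange's). Camera axes: x right, y down, z forward; pixel columns grow to the right and rows downward; lengths in m; the calibration is good to about 2 mm. A picture is of the moment at which its call begins: read the wrist's pose just before it.
- ctrl.hand_in(): hands the job in; it is judged then, once.
The state is a dict: "time_s": time; "q": joint angles; "dq": joint speeds; "joint_efforts": joint torques, N m; "eef_pos": TCP position; "eef_rot": TCP orientation; "wrist_force": force on the tool from outside, world axes, zero at the start; "torque": the same for the moment, N m; "opening": opening from 0.0 (shut) to 1.0 (fully open); "grasp_force": force on a finger pad.
Only numpy, scipy, OpenCV 4.12 (cv2) and the standard library are available. Lean on these libraries where they do the work, as an engineer would, in place of code of your own. Each camera call takes 0.05 s, during which the arm holds its last target. There are 200 camera calls.

## Working session

There is one attempt and no reset: what is moved stays moved. The work goes in short steps, Python scripts to look and compute and a tool call to move; the robot and the scene stay as the last step left them, time stands still between calls to the robot, and variables do not carry over. Pictures are saved under pics/ and viewed, at most 10 in all, crops included, and the job is handed in when it is done.

Besides the shell and the picture viewer there is one more tool, called in YAML: its name, and indented under it one key for each argument. servo_tool: Moves the arm, as the interface text tells. Its arguments: {"type":"object","properties":{"series":{"type":"string"}},"required":["series"]}

```bash
mkdir -p pics; ls
cat > h.py <<'E'
import numpy as np, cv2
from bench import ctrl
from scipy.spatial.transform import Rotation as R
def cloud(c,T=None):
    z=c["z_map"]; H,W=z.shape
    f=H/2/np.tan(np.radians(c["fovy"])/2)
    u,v=np.meshgrid(np.arange(W),np.arange(H))
    P=np.stack([(u-c["cx"])/f*z,(v-c["cy"])/f*z,z],-1)
    T=c["extrinsics"] if T is None else T
    return P@T[:3,:3].T+T[:3,3]
def save(c,n): cv2.imwrite(f"pics/{n}.png",c["img"][:,:,::-1])
E
python3 - <<'E'
from h import *
o=ctrl.get_obs(); print({k:np.round(v,3) for k,v in o.items()})
c=ctrl.camera("top"); save(c,"top0"); P=cloud(c)
np.savez("top0.npz",P=P,img=c["img"])
c2=ctrl.camera("scene"); save(c2,"scene0")
img=c["img"].astype(int); w=(img.min(-1)>170)&(img.max(-1)-img.min(-1)<30)&(P[...,2]>0.055)&(P[...,2]<0.075)
n,l,s,ce=cv2.connectedComponentsWithStats(w.astype(np.uint8))
for i in range(1,n):
    if s[i,4]>200:
        q=P[l==i]; r=cv2.minAreaRect((q[:,:2]*1000).astype(np.float32)); print(s[i],r,np.median(q[:,2]))
E
```

```text
pics
{'time_s': np.float64(0.0), 'q': array([ 0.915,  0.182,  1.608,  0.   ,  1.354, -0.206]), 'dq': array([-0.001, -0.002, -0.   ,  0.001,  0.   ,  0.001]), 'joint_efforts': array([ 1.0000e-03, -4.4486e+01, -3.5135e+01, -0.0000e+00,  9.0000e-03,
        0.0000e+00]), 'eef_pos': array([0.25 , 0.517, 0.255]), 'eef_rot': array([-0.   ,  0.223,  0.975, -0.001]), 'wrist_force': array([-0.871,  0.379,  0.619]), 'torque': array([ 0.057, -0.012,  0.02 ]), 'grasp_force': np.float64(0.0), 'opening': np.float64(0.998)}
```

View pics/top0.png

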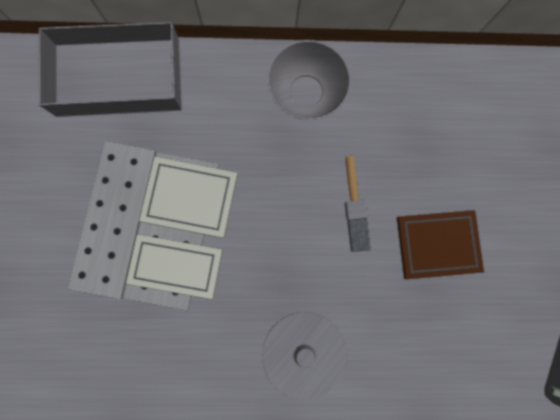

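View pics/scene0.png

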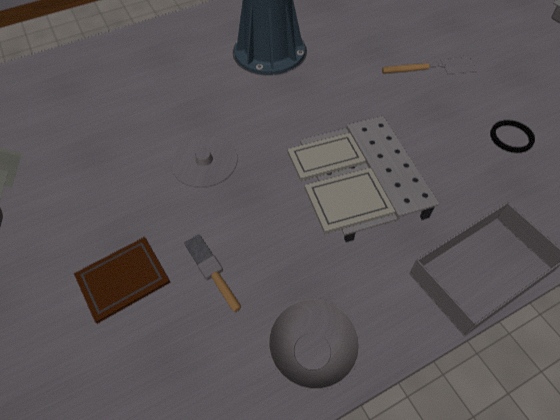

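The top view shows the wide board around pixel (188,197), the narrow one at (174,267) nearer the robot, and the upper deck to their left, centred near (112,220). The brown look-alike is at (440,245). Next I measure the boards.

Run:
```python
from h import *
d=np.load("top0.npz");P=d["P"];img=d["img"].astype(int)
print(img[197,188],P[197,188],P[267,174],P[220,105],img[180,300],P[180,300])
sat=img[...,0]-img[...,2]
for name,(u,v) in dict(wide=(188,197),nar=(174,267)).items():
    w=((img.min(-1)>150)&(sat>6)).astype(np.uint8)
    w=cv2.morphologyEx(w,cv2.MORPH_CLOSE,np.ones((5,5)))
    n,l,s,ce=cv2.connectedComponentsWithStats(w); i=l[v,u]
    m=(l==i); q=P[m]; q=q[(q[:,2]>.045)&(q[:,2]<.08)]
    print(name,i,s[i],np.median(q[:,2]),cv2.minAreaRect((q[:,:2]*1000).astype(np.float32)))
    b=cv2.boxPoints(cv2.minAreaRect((q[:,:2]*1000).astype(np.float32)));print(b.round(1))
# stand upper deck
m=(np.abs(P[...,2]-.062)<.005)&(np.arange(560)[None,:]<160)&(np.arange(420)[:,None]>130)
q=P[m]; r=cv2.minAreaRect((q[:,:2]*1000).astype(np.float32)); print("deck",m.sum(),np.median(q[:,2]),r,cv2.boxPoints(r).round(1))
```

```text
[169 170 161] [ 0.63038121 -0.122684    0.06253643] [ 0.4962673  -0.10105966  0.0625426 ] [0.58399676 0.03256656 0.06350984] [118 118 125] [ 0.67926781 -0.34505247  0.00076618]
wide 1 [ 141  158   95   78 5066] 0.06454377701906455 ((631.5526123046875, -123.36370849609375), (160.58750915527344, 124.8683853149414), 79.48175048828125)
[[ 555.5 -190.9]
 [ 678.3 -213.7]
 [ 707.6  -55.8]
 [ 584.8  -33. ]]
nar 2 [ 128  236   93   61 3706] 0.06425456643891786 ((498.2712707519531, -101.31133270263672), (160.22628784179688, 90.05497741699219), 80.3132553100586)
[[ 440.4 -172.7]
 [ 529.2 -187.9]
 [ 556.1  -29.9]
 [ 467.4  -14.8]]
deck 10433 0.06272988486717868 ((583.3571166992188, -12.260063171386719), (168.29782104492188, 290.6801452636719), 80.0583267211914) [[ 425.7  -70.1]
 [ 712.  -120.2]
 [ 741.    45.5]
 [ 454.7   95.7]]
```

servo_tool:
  series: "-1 -0.681 -0.617 -0.05 0 0 -15.8;-1 -0.681 -0.617 -0.05 0 0 -15.8;-1 -0.681 -0.617 -0.05 0 0 -15.8;-1 -0.681 -0.617 -0.05 0 0 -15.8;-1 -0.681 -0.617 -0.05 0 0 -15.8;-1 -0.681 -0.617 -0.05 0 0 -15.8;-1 -0.681 -0.617 -0.05 0 0 -15.8;-1 -0.681 -0.617 -0.05 0 0 -15.8;-1 -0.681 -0.617 -0.05 0 0 -15.8;-1 -0.681 -0.617 -0.05 0 0 -15.8;-1 -0.681 -0.617 -0.05 0 0 -15.8;-1 -0.681 -0.617 -0.05 0 0 -15.8"

```text
time_s: 1.1
eef_pos: [0.4358, 0.0575, 0.2833]
eef_rot: [0.0, 0.087, 0.996, 0.0]
wrist_force: [1.2, 0.8, -0.7]
opening: 1.0
grasp_force: 0.0
```

```bash
cat >> h.py <<'E'
O=np.array([.5806,-.0279,0]); SX=np.array([.985,-.173,0]);SX/=np.linalg.norm(SX); SZ=np.array([0,0,1.]); SY=np.cross(SZ,SX)
S=np.stack([SX,SY,SZ],1)
def q2R(q): return R.from_quat(np.r_[q[1:],q[0]]).as_matrix()
def Rt(tilt): # tool orientation; tilt deg about tool x from down: -60 -> points +y stand 30 below level
    D=np.stack([-SX,SY,-SZ],1); return D@R.from_euler('x',tilt,degrees=True).as_matrix()
def go(x,y,z,tilt,ahead=.006): # stand-frame position (m) of the point `ahead` of TCP; prints shift, turn
    o=ctrl.get_obs(); Rc=q2R(o["eef_rot"]); T=Rt(tilt)
    p=O+S@np.array([x,y,z])-ahead*T[:,2]
    print("shift",(Rc.T@(p-o["eef_pos"])).round(4),"turn",np.degrees(R.from_matrix(Rc.T@T).as_rotvec()).round(1))
def st():
    o=ctrl.get_obs(); Rc=q2R(o["eef_rot"]); z=S.T@Rc[:,2]
    g=o["eef_pos"]+.006*Rc[:,2]
    print("t",o["time_s"],"grasp in stand",(S.T@(g-O)).round(4),"toolz",z.round(3),"toolx",(S.T@Rc[:,0]).round(3),"q",o["q"].round(3),"F",o["wrist_force"].round(1),"op",o["opening"],"gf",o["grasp_force"])
    open("fk.txt","a").write(repr((list(o["q"]),list(o["eef_pos"]),list(o["eef_rot"])))+"\n")
E
python3 -c "
from h import *
st();go(.067,-.30,.30,0)"
```

```text
t 1.1 grasp in stand [-0.1573  0.059   0.2773] toolz [ 0.  0. -1.] toolx [-1.  0. -0.] q [-0.14  -0.16   1.896  0.     1.406 -1.537] F [ 1.2  0.8 -0.7] op 0.9999072351512793 gf 0.0
shift [-0.2245 -0.359  -0.0227] turn [ 0.  0. -0.]
```

servo_tool:
  series: "-1 -0.225 -0.36 -0.023 0 0 0;-1 -0.225 -0.36 -0.023 0 0 0;-1 -0.225 -0.36 -0.023 0 0 0;-1 -0.225 -0.36 -0.023 0 0 0;-1 -0.225 -0.36 -0.023 -10 0 0;-1 -0.225 -0.36 -0.023 -20 0 0;-1 -0.225 -0.36 -0.023 -30 0 0;-1 -0.225 -0.36 -0.023 -40 0 0;-1 -0.225 -0.36 -0.023 -50 0 0;-1 -0.225 -0.36 -0.023 -60 0 0;-1 -0.225 -0.36 -0.023 -60 0 0;-1 -0.225 -0.36 -0.023 -60 0 0"

```text
time_s: 2.1
eef_pos: [0.5946, -0.3384, 0.3045]
eef_rot: [0.043, 0.078, 0.873, 0.48]
wrist_force: [0.7, 0.8, 0.1]
opening: 1.004
grasp_force: 0.0
```

```bash
python3 -c "
from h import *
st();go(.067,-.25,.12,-60)"
```

```text
t 2.1 grasp in stand [ 0.0675 -0.2983  0.3013] toolz [ 0.003  0.845 -0.536] toolx [-1.     0.004 -0.   ] q [-0.961  0.755  0.985  0.761  2.091 -2.206] F [0.7 0.8 0.1] op 1.0038601337763151 gf 0.0
shift [ 0.0007 -0.1275  0.1379] turn [-2.4  0.2 -0.1]
```

```bash
cat > fk.py <<'E'
from h import *
from scipy.optimize import least_squares
D=[eval(l) for l in open("fk.txt")]+[([.9153,.1815,1.6075,0,1.354,-.206],[.25,.5175,.2555],[0,.223,.975,-.001])]
Z=lambda a:R.from_euler('z',a).as_matrix(); Y=lambda a:R.from_euler('y',a).as_matrix()
def ori(q): return Z(q[0])@Y(q[1]+q[2])@Z(q[3])@Y(q[4])@Z(q[5])
def pos(q,p):
    a1,lat,d1,a2,a3,d4,d6=p
    return Z(q[0])@(np.array([a1,lat,d1])+Y(q[1])@[0,0,a2]+Y(q[1]+q[2])@[a3,0,d4])+d6*ori(q)[:,2]
E
python3 - <<'E'
from fk import *
for q,p,r in D: print((ori(q).T@q2R(r)).round(2).tolist())
s=least_squares(lambda x:np.concatenate([pos(q,x)-p for q,p,_ in D]),[0,.118,.3,.4,0,.4,.2])
print(s.x.round(3),s.fun.reshape(-1,3).round(4))
E
```

```text
[[0.0, -1.0, -0.0], [1.0, 0.0, -0.0], [0.0, -0.0, 1.0]]
[[0.0, -1.0, -0.0], [1.0, 0.0, 0.0], [-0.0, -0.0, 1.0]]
[[-0.0, -1.0, 0.0], [1.0, -0.0, -0.0], [0.0, 0.0, 1.0]]
[-0.002  0.118  0.312  0.439  0.084  0.516  0.294] [[-0.0001 -0.0003 -0.    ]
 [-0.     -0.      0.    ]
 [-0.0002  0.0002 -0.    ]]
```

servo_tool:
  series: "-0.2 0 -0.02 0.02 -2.4 0.2 0;-0.2 0 -0.05 0.04 -2.4 0.2 0;-0.2 0 -0.08 0.06 -2.4 0.2 0;-0.2 0 -0.1 0.08 -2.4 0.2 0;-0.2 0 -0.12 0.11 -2.4 0.2 0;-0.2 0 -0.1275 0.1379 -2.4 0.2 0;-0.2 0 -0.1275 0.1379 -2.4 0.2 0;-0.2 0 -0.1275 0.1379 -2.4 0.2 0"

```text
time_s: 2.77
eef_pos: [0.6026, -0.2858, 0.1226]
eef_rot: [0.04, 0.075, 0.863, 0.498]
wrist_force: [0.0, -0.3, 0.2]
opening: 0.598
grasp_force: 0.0
```

Run:
```python
from h import *
st();o=ctrl.get_obs();go(.067,-.168,.072,-60)
c=ctrl.camera("wrist"); save(c,"w1")
T=np.eye(4);T[:3,:3]=q2R(o["eef_rot"]);T[:3,3]=o["eef_pos"]
P=(cloud(c,T@c["T_tool_cam"])-O)@S
img=c["img"].astype(int)
w=(np.abs(P[...,2]-.064)<.006)&(P[...,1]<-.02)&(c["z_map"]>0)
n,l,s,ce=cv2.connectedComponentsWithStats(w.astype(np.uint8))
for i in range(1,n):
    if s[i,4]>800:
        q=P[l==i];print(s[i],q.min(0).round(3),q.max(0).round(3),np.median(q,0).round(3))
        r=cv2.minAreaRect((q[:,:2]*1000).astype(np.float32));print(r)
```

```text
t 2.7667 grasp in stand [ 0.0662 -0.245   0.1196] toolz [-0.006  0.865 -0.502] toolx [-1.    -0.004  0.006] q [-0.916  0.916  1.127  0.725  1.872 -2.384] F [ 0.  -0.3  0.2] op 0.5980927466881975 gf 0.0
shift [-0.0013 -0.0026  0.0905] turn [-0.1 -0.4 -0.2]
[ 255    0   86  104 8154] [-0.119 -0.171  0.058] [-0.024 -0.02   0.064] [-0.063 -0.116  0.063]
((-71.24040222167969, -95.49683380126953), (94.36226654052734, 151.21263122558594), 0.3028019964694977)
[ 260  125   74  159 9140] [-0.002 -0.17   0.058] [ 0.129 -0.02   0.064] [ 0.056 -0.123  0.063]
((63.57908630371094, -95.03252410888672), (149.9311981201172, 129.8680419921875), 89.4491958618164)
```

```bash
cat >> fk.py <<'E'
PR=least_squares(lambda x:np.concatenate([pos(q,x)-p for q,p,_ in D]),[0,.118,.3,.44,.08,.5,.29]).x
C=np.array([[0,-1,0],[1,0,0],[0,0,1.]])
lo=[-2.99,-.89,.3,-1.14,0,-3.12];hi=[2.99,2.07,2.58,4.28,2.63,3.12]
def ik(x,y,z,tilt,q0,ahead=.006):
    T=Rt(tilt);p=O+S@np.array([x,y,z])-ahead*T[:,2]
    f=lambda q:np.r_[(pos(q,PR)-p)*5,R.from_matrix(T.T@ori(q)@C).as_rotvec()]
    s=least_squares(f,np.clip(q0,lo,hi),bounds=(lo,hi)); return s.x,np.abs(s.fun).max()
E
python3 - <<'E'
from fk import *
q=np.array(D[-2][0]);x=.065
W=[(-.168,.072,-60),(-.15,.06,-60),(-.13,.125,-60),(-.115,.15,-50),(-.08,.18,-30),(-.012,.20,0),(0.03,.20,15),(.06,.2,30),(.1,.17,45),(.12,.145,60),(.13,.12,65),(.14,.09,70),(.14,.07,60),(.14,.05,60),(.17,.05,60)]
for y,z,t in W:
    q,e=ik(x,y,z,t,q); fl=O+S@np.array([x,y,z])
    print(y,z,t,q.round(2),round(e,4))
E
```

```text
-0.168 0.072 -60 [-0.84  0.91  1.26  0.76  1.73 -2.42] 0.0
-0.15 0.06 -60 [-0.82  0.92  1.28  0.77  1.7  -2.43] 0.0
-0.13 0.125 -60 [-0.8   0.8   1.33  0.79  1.74 -2.37] 0.0
-0.115 0.15 -50 [-0.74  0.67  1.39  0.7   1.64 -2.3 ] 0.0
-0.08 0.18 -30 [-0.59  0.47  1.46  0.48  1.45 -2.11] 0.0
-0.012 0.2 0 [-0.26  0.38  1.47  0.    1.3  -1.66] 0.0
0.03 0.2 15 [-0.08  0.43  1.41 -0.27  1.33 -1.41] 0.0
0.06 0.2 30 [ 0.07  0.53  1.33 -0.51  1.44 -1.21] 0.0
0.1 0.17 45 [ 0.21  0.72  1.22 -0.72  1.57 -1.05] 0.0
0.12 0.145 60 [ 0.29  0.9   1.1  -0.9   1.72 -0.97] 0.0
0.13 0.12 65 [ 0.32  0.99  1.04 -0.95  1.77 -0.94] 0.0
0.14 0.09 70 [ 0.34  1.1   0.97 -1.01  1.81 -0.91] 0.0
0.14 0.07 60 [ 0.31  1.03  1.03 -0.88  1.69 -0.9 ] 0.0
0.14 0.05 60 [ 0.31  1.06  1.02 -0.88  1.68 -0.88] 0.0
0.17 0.05 60 [ 0.35  1.1   0.95 -0.86  1.72 -0.89] 0.0
```

```bash
python3 -c "
from h import *
go(.065,-.185,.075,-60);go(.065,-.152,.064,-60)
for z in (.08,.1,.12,.14): go(.065,-.152+(.064-z)*-.12,z,-60)"
```

```text
shift [ 0.0019 -0.0092  0.0767] turn [-0.3 -0.2 -0. ]
shift [ 0.0018 -0.002   0.1107] turn [-0.3 -0.2 -0. ]
shift [0.0018 0.0128 0.1043] turn [-0.3 -0.2 -0. ]
shift [0.0019 0.0312 0.0963] turn [-0.3 -0.2 -0. ]
shift [0.0019 0.0497 0.0883] turn [-0.3 -0.2 -0. ]
shift [0.0019 0.0682 0.0803] turn [-0.3 -0.2 -0. ]
```

servo_tool:
  series: "-0.2 0.002 -0.009 0.03 0 0 0;-0.2 0.002 -0.009 0.06 0 0 0;-0.2 0.002 -0.009 0.077 0 0 0;-0.2 0.002 -0.006 0.09 0 0 0;-0.2 0.002 -0.004 0.1 0 0 0;-0.2 0.002 -0.002 0.111 0 0 0;-0.2 0.002 -0.002 0.111 0 0 0;-0.2 0.002 -0.002 0.111 0 0 0"

```text
time_s: 3.48
eef_pos: [0.6176, -0.194, 0.0674]
eef_rot: [0.042, 0.074, 0.864, 0.496]
wrist_force: [-0.1, -0.2, 0.5]
opening: 0.597
grasp_force: 0.0
```

Run:
```python
from h import *
st();save(ctrl.camera("scene"),"s1");save(ctrl.camera("wrist"),"w2")
cv2.imwrite("pics/c1.png",np.hstack([cv2.imread("pics/s1.png")[60:300,200:500],cv2.resize(cv2.imread("pics/w2.png"),(320,240))]))
for z in (.08,.1,.12,.14): go(.065,-.152+(.064-z)*-.12,z,-60)
```

```text
t 3.4833 grasp in stand [ 0.0652 -0.152   0.0643] toolz [-0.003  0.863 -0.505] toolx [-1.    -0.003  0.001] q [-0.821  0.909  1.277  0.766  1.707 -2.425] F [-0.1 -0.2  0.5] op 0.5974230311111821 gf 0.0
shift [ 0.0004  0.0149 -0.0055] turn [-0.4 -0.1  0. ]
shift [ 0.0004  0.0333 -0.0135] turn [-0.4 -0.1  0. ]
shift [ 0.0004  0.0518 -0.0215] turn [-0.4 -0.1  0. ]
shift [ 0.0004  0.0703 -0.0296] turn [-0.4 -0.1  0. ]
```

View pics/c1.png

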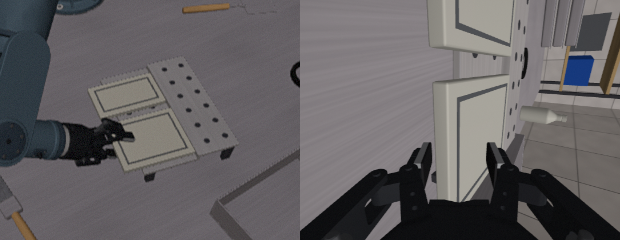

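The crop shows the fingers straddling the wide board's outer edge, one above and one below, near (125,135). Now I lever it up.

servo_tool:
  series: "-0.2 0 0.006 -0.001 0 0 0;-0.2 0 0.012 -0.002 0 0 0;-0.2 0 0.018 -0.003 0 0 0;-0.2 0 0.024 -0.004 0 0 0;-0.2 0 0.03 -0.005 0 0 0;-0.2 0 0.036 -0.006 0 0 0;-0.2 0 0.042 -0.006 0 0 0;-0.2 0 0.048 -0.007 0 0 0;-0.2 0 0.054 -0.008 0 0 0;-0.2 0 0.06 -0.009 0 0 0;-0.2 0 0.066 -0.009 0 0 0;-0.2 0 0.069 -0.009 0 0 0"

```text
time_s: 4.58
eef_pos: [0.6222, -0.1668, 0.1318]
eef_rot: [0.042, 0.074, 0.864, 0.496]
wrist_force: [0.2, -1.8, 0.0]
opening: 0.604
grasp_force: 0.7
```

servo_tool:
  series: "0 0 0 0 0 0 0;0.2 0 0 0 0 0 0;0.4 0 0 0 0 0 0;0.5 0 0 0 0 0 0;0.6 0 0 0 0 0 0;0.7 0 0 0 0 0 0;1 0 0 0 0 0 0;1 0 0 0 0 0 0;1 0 0 0 0 0 0;1 0 0 0 0 0 0"

```text
time_s: 5.42
eef_pos: [0.6219, -0.1673, 0.1305]
eef_rot: [0.042, 0.075, 0.864, 0.496]
wrist_force: [-1.3, -3.1, -3.4]
opening: 0.159
grasp_force: 58.3
```

Run:
```python
from h import *
st();c=ctrl.camera("scene");save(c,"s2");save(ctrl.camera("wrist"),"w3")
cv2.imwrite("pics/c2.png",np.hstack([cv2.imread("pics/s2.png")[60:300,200:500],cv2.resize(cv2.imread("pics/w3.png"),(320,240))]))
go(.065,-.125,.129,-60)
```

```text
t 5.4167 grasp in stand [ 0.0648 -0.125   0.1275] toolz [-0.003  0.863 -0.505] toolx [-1.    -0.003  0.002] q [-0.79   0.789  1.335  0.792  1.733 -2.362] F [-1.3 -3.1 -3.4] op 0.15851411637353852 gf 58.27273786067963
shift [-0.0002  0.0011 -0.0007] turn [-0.3 -0.2 -0. ]
```

View pics/c2.png

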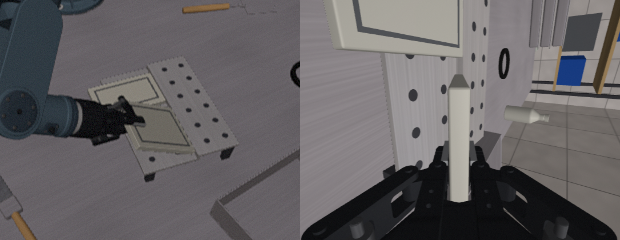

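The crop shows the board held between the pads and aligned with the tool, tilted about 30°. Next I work out the path to standing and over.

```bash
cat >> h.py <<'E'
def rows(W,grip,x=.065,L=.145): # W: (Ey,Ez,tilt) of inner-edge centre; prints rows from current pose
    o=ctrl.get_obs(); Rc=q2R(o["eef_rot"]); out=[]
    for ey,ez,t in W:
        a=np.radians(t);y=ey+L*np.sin(a);z=ez+L*np.cos(a);T=Rt(t)
        p=O+S@np.array([x,y,z])-.006*T[:,2]
        out.append(f"{grip} "+" ".join(f"{v:g}" for v in (Rc.T@(p-o["eef_pos"])).round(3))+" "+" ".join(f"{v:g}" for v in np.degrees(R.from_matrix(Rc.T@T).as_rotvec()).round(0)))
    print(";".join(out))
E
python3 - <<'E'
from h import *
W=[(-.003,.058,-60),(-.008,.062,-60)]+[(-.012,.062,t) for t in np.linspace(-55,-10,10)]
rows(W,1)
E
```

```text
1 -0 0.001 -0.005 -0 -0 -0;1 -0 0.002 -0.011 -0 -0 -0;1 -0 0.013 -0.014 5 -0 -0;1 -0 0.026 -0.012 10 -0 -0;1 -0 0.039 -0.009 15 -0 0;1 -0 0.051 -0.006 20 -0 0;1 -0 0.063 -0.001 25 -0 0;1 -0 0.075 0.005 30 -0 0;1 -0 0.086 0.012 35 -0 0;1 -0 0.097 0.02 40 -0 0;1 -0 0.107 0.029 45 -0 0;1 -0 0.116 0.039 50 -0 0
```

servo_tool:
  series: "1 0 0.001 -0.005 0 0 0;1 0 0.002 -0.011 0 0 0;1 0 0.013 -0.014 5 0 0;1 0 0.026 -0.012 10 0 0;1 0 0.039 -0.009 15 0 0;1 0 0.051 -0.006 20 0 0;1 0 0.063 -0.001 25 0 0;1 0 0.075 0.005 30 0 0;1 0 0.086 0.012 35 0 0;1 0 0.097 0.02 40 0 0;1 0 0.107 0.029 45 0 0;1 0 0.116 0.039 50 0 0"

```text
time_s: 6.52
eef_pos: [0.638, -0.0758, 0.2132]
eef_rot: [0.007, 0.086, 0.993, 0.083]
wrist_force: [0.4, 0.6, -2.1]
opening: 0.157
grasp_force: 59.1
```

Run:
```python
from h import *
st()
W=[(-.012,.062,-5),(-.012,.062,0),(-.012,.062,0),(-.012,.062,0),(-.012,.062,0),(-.012,.065,0),(-.012,.07,0),(-.012,.076,3),(-.012,.08,7),(-.012,.08,12),(-.012,.08,12),(-.012,.08,12)]
rows(W,1)
c=ctrl.camera("scene");save(c,"s3");save(ctrl.camera("wrist"),"w4")
cv2.imwrite("pics/c3.png",np.hstack([cv2.imread("pics/s3.png")[60:300,200:500],cv2.resize(cv2.imread("pics/w4.png"),(320,240))]))
```

```text
t 6.5167 grasp in stand [ 0.0649 -0.0363  0.2073] toolz [-0.     0.165 -0.986] toolx [-1.    -0.002 -0.   ] q [-0.379  0.368  1.472  0.167  1.339 -1.819] F [ 0.4  0.6 -2.1] op 0.15691785584629184 gf 59.05016541481018
1 -0 0.012 0.003 5 -0 0;1 -0 0.025 0.004 10 -0 0;1 -0 0.025 0.004 10 -0 0;1 -0 0.025 0.004 10 -0 0;1 -0 0.025 0.004 10 -0 0;1 -0 0.025 0.001 10 -0 0;1 -0 0.026 -0.004 10 -0 0;1 -0 0.035 -0.008 13 -0 0;1 -0 0.046 -0.009 17 -0 0;1 -0 0.058 -0.005 22 0 0;1 -0 0.058 -0.005 22 0 0;1 -0 0.058 -0.005 22 0 0
```

View pics/c3.png

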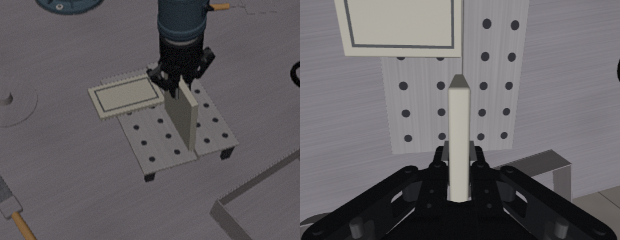

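The board stands almost upright at the step, around (180,120), and the narrow board hasn't moved.

servo_tool:
  series: "1 0 0.012 0.003 5 0 0;1 0 0.025 0.004 10 0 0;1 0 0.025 0.004 10 0 0;1 0 0.025 0.004 10 0 0;1 0 0.025 0.004 10 0 0;1 0 0.025 0.001 10 0 0;1 0 0.026 -0.004 10 0 0;1 0 0.035 -0.008 13 0 0;1 0 0.046 -0.009 17 0 0;1 0 0.058 -0.005 22 0 0;1 0 0.058 -0.005 22 0 0;1 0 0.058 -0.005 22 0 0"

```text
time_s: 7.62
eef_pos: [0.6474, -0.0199, 0.2259]
eef_rot: [-0.01, 0.084, 0.991, -0.106]
wrist_force: [0.9, -0.8, -2.2]
opening: 0.153
grasp_force: 60.3
```

Run:
```python
from h import *
st()
rows([(-.008,.08,t) for t in np.linspace(16,60,12)],1)
```

```text
t 7.6167 grasp in stand [0.0644 0.0181 0.22  ] toolz [-0.002 -0.212 -0.977] toolx [-1.    -0.004  0.003] q [-0.117  0.397  1.411 -0.218  1.352 -1.469] F [ 0.9 -0.8 -2.2] op 0.15260352927180898 gf 60.31524181365967
1 -0.001 0.014 -0.002 4 -0 0;1 -0.001 0.025 -0.001 8 -0 0;1 -0.001 0.035 0.001 12 -0 0;1 -0.001 0.045 0.003 16 -0 0;1 -0.001 0.055 0.006 20 -0 0;1 -0.001 0.065 0.01 24 -0 0;1 -0.001 0.074 0.015 28 -0 0;1 -0.001 0.084 0.02 32 -0 0;1 -0.001 0.092 0.026 36 -0 0;1 -0.001 0.101 0.032 40 -0 0;1 -0.001 0.109 0.039 44 0 0;1 -0.001 0.116 0.047 48 0 0
```

servo_tool:
  series: "1 0 0.014 -0.002 4 0 0;1 0 0.025 -0.001 8 0 0;1 0 0.035 0.001 12 0 0;1 0 0.045 0.003 16 0 0;1 0 0.055 0.006 20 0 0;1 0 0.065 0.01 24 0 0;1 0 0.074 0.015 28 0 0;1 0 0.084 0.02 32 0 0;1 0 0.092 0.026 36 0 0;1 0 0.101 0.032 40 0 0;1 0 0.109 0.039 44 0 0;1 0 0.116 0.047 48 0 0"

```text
time_s: 8.62
eef_pos: [0.6655, 0.08, 0.1553]
eef_rot: [-0.044, 0.075, 0.861, -0.5]
wrist_force: [1.6, 0.7, -2.8]
opening: 0.154
grasp_force: 60.6
```

Run:
```python
from h import *
st()
rows([(-.008,.08,62),(-.008,.08,65),(-.008,.08,68),(-.008,.08,70),(-.008,.078,70),(-.008,.076,70),(-.008,.074,70),(-.008,.072,70),(-.008,.07,70),(-.008,.07,70)],1)
c=ctrl.camera("scene");save(c,"s4");save(ctrl.camera("wrist"),"w5")
cv2.imwrite("pics/c4.png",np.hstack([cv2.imread("pics/s4.png")[60:300,200:500],cv2.resize(cv2.imread("pics/w5.png"),(320,240))]))
```

```text
t 8.6167 grasp in stand [0.065  0.1158 0.1523] toolz [-0.001 -0.869 -0.495] toolx [-1.    -0.     0.002] q [ 0.286  0.889  1.104 -0.906  1.721 -0.975] F [ 1.6  0.7 -2.8] op 0.15415897106215082 gf 60.587836503982544
1 -0 0.006 -0.002 2 -0 0;1 -0 0.014 -0.001 5 -0 0;1 -0 0.022 -0 8 -0 0;1 -0 0.027 0 10 -0 0;1 -0 0.029 0.001 10 -0 0;1 -0 0.03 0.002 10 -0 0;1 -0 0.032 0.003 10 -0 0;1 -0 0.034 0.004 10 -0 0;1 -0 0.036 0.005 10 -0 0;1 -0 0.036 0.005 10 -0 0
```

View pics/c4.png

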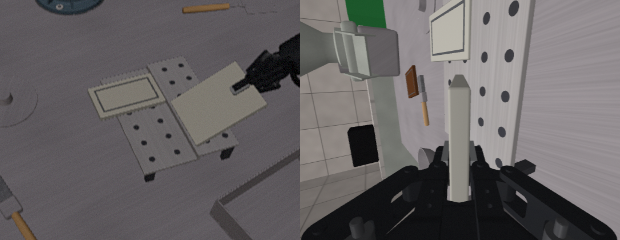

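The crop shows the board tilted about 30° over the upper deck, plain face up, with its inner edge at the step. Now I lower it further.

servo_tool:
  series: "1 0 0.006 -0.002 2 0 0;1 0 0.014 -0.001 5 0 0;1 0 0.022 0 8 0 0;1 0 0.027 0 10 0 0;1 0 0.029 0.001 10 0 0;1 0 0.03 0.002 10 0 0;1 0 0.032 0.003 10 0 0;1 0 0.034 0.004 10 0 0;1 0 0.036 0.005 10 0 0;1 0 0.036 0.005 10 0 0"

```text
time_s: 9.55
eef_pos: [0.6673, 0.094, 0.1219]
eef_rot: [-0.05, 0.07, 0.815, -0.573]
wrist_force: [-0.1, 0.8, -2.7]
opening: 0.156
grasp_force: 60.6
```

Run:
```python
from h import *
st()
c=ctrl.camera("top");P=(cloud(c)-O)@S;img=c["img"].astype(int)
m=(img.min(-1)>110)&(img[...,0]-img[...,2]>5)&(P[...,0]>-.005)&(P[...,0]<.14)&(P[...,1]>-.04)&(P[...,1]<.17)&(P[...,2]>.066)
q=P[m];print(m.sum(),q.min(0),q.max(0))
s=q[np.abs(q[:,0]-.02)<.01];k=np.polyfit(s[:,1],s[:,2],1);print("slope deg",np.degrees(np.arctan(k[0])),"y",s[:,1].min(),s[:,1].max(),"z@ymin",np.polyval(k,s[:,1].min()))
```

```text
t 9.55 grasp in stand [0.0643 0.1294 0.1199] toolz [ 0.002 -0.941 -0.338] toolx [-1.    -0.002  0.001] q [ 0.327  1.04   1.012 -1.02   1.816 -0.933] F [-0.1  0.8 -2.7] op 0.1559306753031014 gf 60.643476247787476
6374 [ 0.00310726 -0.00364734  0.07756102] [0.13132734 0.14980077 0.13683724]
slope deg 19.734221014760536 y -0.003647340612832256 0.1496401714973502 z@ymin 0.07971251932062723
```

servo_tool:
  series: "1 0 0 0.003 0 0 0;1 0 0.001 0.007 0 0 0;1 0 0.001 0.007 0 0 0;0.62 0 0.001 0.007 0 0 0;0.55 0 0.001 0.007 0 0 0;0.45 0 0.001 0.007 0 0 0;0.35 0 0.001 0.007 0 0 0;0.25 0 0.001 0.007 0 0 0;0.15 0 0.001 0.007 0 0 0;0.05 0 0.001 0.007 0 0 0;-0.05 0 0.001 0.007 0 0 0;-0.2 0 0.001 0.007 0 0 0"

```text
time_s: 10.6
eef_pos: [0.6661, 0.0881, 0.1183]
eef_rot: [-0.05, 0.069, 0.815, -0.574]
wrist_force: [0.0, -0.7, -1.1]
opening: 0.598
grasp_force: 0.6
```

```bash
cat >> h.py <<'E'
def board():
    c=ctrl.camera("top");P=(cloud(c)-O)@S;img=c["img"].astype(int)
    m=(img.min(-1)>110)&(img[...,0]-img[...,2]>5)&(P[...,0]>-.005)&(P[...,0]<.14)&(P[...,1]>-.04)&(P[...,1]<.19)&(P[...,2]>.066)
    s=P[m];s=s[np.abs(s[:,0]-.02)<.01];k=np.polyfit(s[:,1],s[:,2],1);print("slope deg",np.degrees(np.arctan(k[0])),"y",s[:,1].min(),s[:,1].max(),"z@ymin",np.polyval(k,s[:,1].min()))
    return c,P,m
E
python3 - <<'E'
from h import *
st();board()
for y,z in [(.135,.105),(.142,.09),(.15,.08),(.15,.072)]: go(.065,y,z,70)
E
```

```text
t 10.6 grasp in stand [0.0641 0.1234 0.1163] toolz [ 0.002 -0.942 -0.337] toolx [-1.    -0.003  0.002] q [ 0.32   1.039  1.024 -1.022  1.806 -0.927] F [ 0.  -0.7 -1.1] op 0.5984181653045424 gf 0.6319947482552379
slope deg 13.57971869600255 y -0.009392813159922842 0.14832481669989242 z@ymin 0.07469915985170053
shift [-0.001   0.0145 -0.0071] turn [-0.3  0.1  0.2]
shift [-0.001   0.031  -0.0086] turn [-0.3  0.1  0.2]
shift [-0.001   0.0431 -0.0128] turn [-0.3  0.1  0.2]
shift [-0.0011  0.0506 -0.0101] turn [-0.3  0.1  0.2]
```

servo_tool:
  series: "-0.2 0 0.004 -0.003 0 0 0;-0.2 0 0.009 -0.005 0 0 0;-0.2 0 0.014 -0.007 0 0 0;-0.2 0 0.019 -0.008 0 0 0;-0.2 0 0.025 -0.009 0 0 0;-0.2 0 0.031 -0.01 0 0 0;-0.2 0 0.036 -0.011 0 0 0;-0.2 0 0.04 -0.012 0 0 0;-0.2 0 0.043 -0.012 0 0 0;-0.2 0 0.046 -0.011 0 0 0;-0.2 0 0.048 -0.011 0 0 0;-0.2 0 0.049 -0.011 0 0 0"

```text
time_s: 11.65
eef_pos: [0.6705, 0.1146, 0.0757]
eef_rot: [-0.05, 0.069, 0.815, -0.574]
wrist_force: [-0.1, -0.2, 0.2]
opening: 0.6
grasp_force: 0.0
```

Run:
```python
from h import *
st();board()
```

```text
t 11.65 grasp in stand [0.064  0.1502 0.0736] toolz [ 0.002 -0.942 -0.337] toolx [-1.    -0.003  0.002] q [ 0.35   1.137  0.937 -1.002  1.822 -0.903] F [-0.1 -0.2  0.2] op 0.5996104834432151 gf 0.0
slope deg -0.04405199566241915 y -0.006848102207402868 0.15523688218510232 z@ymin 0.0763862869338573
```

servo_tool:
  series: "-0.2 0 0 -0.01 0 0 0;-0.2 0 0 -0.025 0 0 0;-0.2 0 0 -0.045 0 0 0;-0.2 0 0 -0.065 0 0 0;-0.2 0 0 -0.085 0 0 0;-0.2 0 0 -0.1 0 0 0;-0.2 0 0 -0.1 0 0 0;-0.2 0 0 -0.1 0 0 0"

```text
time_s: 12.37
eef_pos: [0.6868, 0.2085, 0.1101]
eef_rot: [-0.049, 0.069, 0.815, -0.573]
wrist_force: [0.5, -0.4, 0.2]
opening: 0.597
grasp_force: 0.0
```

Run:
```python
from h import *
st();c,P,m=board();save(c,"end")
img=c["img"].astype(int)
q=P[m];print(cv2.minAreaRect((q[:,:2]*1000).astype(np.float32)))
n=(img.min(-1)>150)&(img[...,0]-img[...,2]>6)&(P[...,0]>-.13)&(P[...,0]<-.015)&(P[...,1]<.01)&(P[...,1]>-.18)&(P[...,2]>.055)
q=P[n];print(cv2.minAreaRect((q[:,:2]*1000).astype(np.float32)),(np.array([.4983,-.1013,0])-O)@S)
```

```text
t 12.3667 grasp in stand [0.0637 0.2456 0.1081] toolz [ 0.004 -0.941 -0.338] toolx [-1.    -0.004  0.   ] q [ 0.446  1.227  0.683 -0.994  1.983 -0.998] F [ 0.5 -0.4  0.2] op 0.596850526476843 gf 0.0
slope deg -0.030083721228777748 y -0.007158242040248345 0.15505003002851056 z@ymin 0.07643389343214346
((66.7595443725586, 74.89215087890625), (127.37400817871094, 163.29998779296875), 0.4296649694442749)
((-68.5805435180664, -86.57552337646484), (90.45694732666016, 160.54339599609375), 0.2904547154903412) [-0.06836204 -0.08653024  0.        ]
```

View pics/end.png

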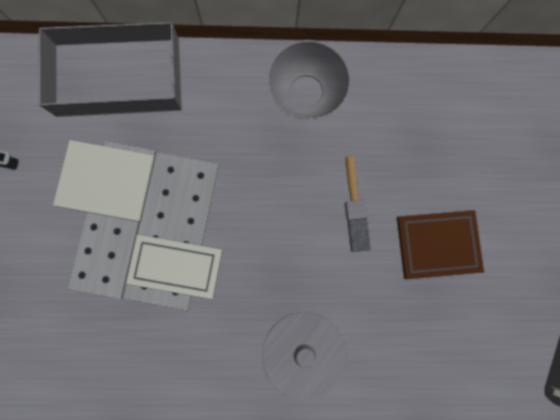

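The wide board lies flat and square on the upper deck at (104,181), plain face up, and the narrow board is still at (174,267). The gripper is clear at (8,160).

```bash
python3 -c "
from bench import ctrl
print(ctrl.hand_in())"
```

```text
the job is handed in; nothing more can be done
None
```

The wider board now lies flat and square on the upper deck, wet side up, centred about 75 mm beyond the step; the narrower board did not move, the gripper was clear, and I handed the job in after about 12 s of robot time (no verdict was returned).

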